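# Mount and lock the grinding cup, then switch the grinder on

## Robot

A 6-joint arm with a two-finger parallel gripper is mounted at the origin on the work surface; the furniture and walls round the work are solid. World frame = base frame: x ahead of the robot, y to its left, z up, the work surface at z = 0. Lengths are in m, angles in rad, forces in N, time in s.
With the tool pointing down it reaches from about 0.425 to 0.95 m from the base axis. Payload 3.5 kg.
Tool frame: the origin (TCP) lies at the very end of the fingers, on their centre line; the grasp point (between the pads) lies pinch_z behind it (pinch_z is the distance from the TCP to the grasp point, in m); z points along the fingers, y is the line along which they close (so a half turn about z gives the same grasp; the last joint's range is limited). The gripper opens to 85 mm and grips with 20 to 120 N. Pads are 22 mm wide; open, the fingers measure 114 mm over their backs; the gripper's body (76 mm by 85 mm) begins 54 mm behind the grasp point. The pads swing forward as they close: fully open they stand 13 mm farther back than shut.
Start: joints at [-1.264, 0.286, 1.577, -0, 1.279, -0.15], TCP at [0.298, -0.606, 0.231] pointing down, gripper open.
Joint ranges: [-2.77, 2.77], [-0.9, 2.22], [0.21, 2.48], [-1.53, 4.67], [0.24, 2.81], [-2.84, 2.84]. Speed limits (rad/s): [2.79, 2.79, 3.14, 3.14, 3.14, 3.14].

## Interface

Orientations are given as a unit quaternion [w, x, y, z].
In Python, from bench import state, capture, hand_in, pinch_z gives the robot as it stands.
- The arm moves only by the tool jog_arm, never from a script. Its argument "steps" is a list of rows, each a list of 5 numbers: the shift along the tool's x, y, z in cm, then the turn about the tool's z in rad, then the closure, from 0 (fully open) to 1 (shut). A call has 1 to 10 rows; each row shifts and turns the commanded pose from where the row before left it, along the tool's axes as they then stand; what a row does not reach is not made up. A row lasts 1/8 s, in which the tool goes at most 62.5 mm and 10.7 degrees, less where a joint would pass 70% of its speed; a pose out of reach is approached as far as the arm can. A call is refused whole if a number of a shift passes 6.25 or a number of a turn 0.188, either way. A call with a gripper value outside its range is refused whole. The fingers move at their own pace and stop on an object; "force" is the grip in N (left out, the last holds). Time passes only in rows, so rows that do not move let the fingers close. It gives the time, the measured TCP pose, the force, the opening and the grip force at its end, in the units of the state.
- state(): the state, without advancing time (a new reading comes with each control period).
- capture(name): name is "scene" or "top" or "wrist"; returns a dict with "color" (480x640x3 uint8, red, green, blue), "depth" (480x640 float32, m along the optical axis (not along the pixel's ray), 0 where there is no reading), "K" (3x3 intrinsics, pixels), "R" (3x3) and "t" (3): a world point X has camera coordinates R X + t. Camera axes: x right, y down, z forward; pixel columns grow to the right and rows downward; lengths in m; the calibration is good to about 2 mm. A picture is of the moment at which its call begins.
- hand_in(): hands the job in; it is judged then, once.
The state is a dict: "time": time; "joint_positions": joint angles; "dq": joint speeds; "joint_torque": joint torques, N m; "tool_pos": TCP position; "ee_rot": TCP orientation; "wrist_force": force on the tool from outside, world axes, zero at the start; "ft_torque": the same for the moment, N m; "gripper_width": opening from 0.0 (shut) to 1.0 (fully open); "finger_force": force on a finger pad.
Only numpy, scipy, OpenCV 4.12 (cv2) and the standard library are available. Lean on these libraries where they do the work, as an engineer would, in place of code of your own. Each camera call takes 0.05 s, during which the arm holds its last target. There are 200 camera calls.

## Task

Fit the grinding cup to the spice grinder: set it upright in the socket with the ends of its orange bar at the two red dots, push it fully down against the spring, and turn it clockwise (seen from above) to the stop so that it stays locked with the bar at the black lines. Only once it is locked, throw the red switch lever fully over, away from its starting side. Leave the spice jar, the red-lidded jar and the garlic standing where they are.

Things in the scene. Friction and masses are not known exactly. Their poses are not given: they have to be found in the camera images.
- grinder: the spice grinder's motor base, fixed: low white box 112 (x) x 222 (y) x 36 mm high; origin at the centre of its underside, z up. On its top at local (0, +45) mm stands the round aluminium socket, at local (0, -62) mm the red switch lever
- socket (a point): centre of the socket's floor, 36 mm above the table, axes as the grinder's. The socket is a ring: outer radius 46, well radius 35, rim 15.5 mm above the floor. Inward tabs at the rim (inner radius 26, underside 10.5 mm above the floor) leave two facing slots, 19 mm wide, through which the cup's lugs pass; below the tabs the lugs can turn 50 deg clockwise to a stop
- red_dot (a point): one of the two red dots on the socket's rim (the other is across from it), each at a slot: radius 41 mm, in the direction +50 deg (counter-clockwise from above) from the grinder's x axis. The cup goes in with the ends of its bar and its lugs here
- black_line (a point): one of the two black lines on the socket's rim (the other is across from it): radius 41 mm, in the direction of the grinder's x axis. At the stop, locked, the cup's bar points here
- plunger (a joint): black spring plunger in the socket, m: 0 free (its top 6 mm above the floor), 0.0055 pressed in; about 5 N to start, 9 N at the bottom. It pushes the cup up: to turn it, hold the cup's underside less than 2.5 mm above the floor (at 0 to 1 mm best). Locked and released, the cup stands about 2.5 mm above the floor
- cup: the grinding cup, loose, 104 mm high, 0.2 to 0.4 kg. Black foot (radius 23, to z 18), clear body (radius 30), black lid (radius 31, top z 80), orange grip bar on it, 56 long (x) x 14 thick (y), z 80 to 104. Two orange lugs on the foot below the ends of the bar (along x): reach radius 32, 14 wide, z 2 to 8. Origin: centre of its underside; a half turn about z makes no difference
- cup_bar (a point): middle of the cup's orange grip bar, 92 mm above the cup's underside, axes as the cup's
- switch (a joint): red switch lever on the grinder, rad: 0 (off) leans to the grinder's -x, 1.0 (on) leans to its +x; 0.5 is upright; it swings about an axis along the grinder's y and stays where it is left. Starts at 0 to 0.2
- switch_tip (a point): centre of the tip of the red switch lever, a ball 26 mm across on a thin steel rod, 55 mm from the pivot; the pivot lies 58 mm above the table at local (0, -62) mm of the grinder, on a grey block whose top is 61 mm above the table
- spice_a: bystander: spice jar with a green cap, 46 mm wide, 106 mm high; origin: centre of its underside
- chilli_jar: bystander: jar with a red lid, 59 mm wide, 86 mm high; origin: centre of its underside
- garlic: bystander: garlic bulb, about 50 mm; origin at its underside
There are look-alikes about, which are no part of the job. What is shaped like the cup but blue or pink is not meant.

How it is judged:
On the way, in this order (a step that is already met when the one before it is completed fails the run):
1. the cup is pushed down in the socket with its lugs in the slots, bar at the red dots (horizontal distance between cup and socket below 0.006 m and z of cup in the frame of socket below 0.004 m and angle between cup's own z axis and vertical below 0.1 rad and angle between the x axis of cup and the x axis of grinder, either way round above 0.5 rad), for 0.05 s.
2. the cup is turned to the stop, bar at the black lines (horizontal distance between cup and socket below 0.006 m and z of cup in the frame of socket below 0.006 m and angle between cup's own z axis and vertical below 0.1 rad and angle between the x axis of cup and the x axis of grinder, either way round below 0.16 rad), for 0.2 s.
3. the switch lever is thrown fully over (value of joint switch above 0.85 rad), for 0.1 s.
At the end, for the whole second after the job is handed in: the cup is released and at rest, locked in the socket: its axis within 6 mm of the socket's, its underside less than 6 mm above the socket floor, upright within 0.1 rad, its bar within 0.16 rad of the grinder's x axis; the switch lever past 0.85 rad (all of step 2 and value of joint switch above 0.85 rad and linear speed of cup below 0.02 m/s); the robot touches nothing.
It fails at once if the switch is on while the cup is not locked (value of joint switch above 0.5 rad and not (horizontal distance between cup and socket below 0.006 m and z of cup in the frame of socket below 0.006 m and angle between cup's own z axis and vertical below 0.1 rad and angle between the x axis of cup and the x axis of grinder, either way round below 0.3 rad)).
It fails at once if the spice jar is moved more than 30 mm or tipped (distance of spice_a from where it was at the start of the episode above 0.03 m or angle between spice_a's own z axis and vertical above 0.4 rad).
It fails at once if the red-lidded jar is moved more than 30 mm or tipped (distance of chilli_jar from where it was at the start of the episode above 0.03 m or angle between chilli_jar's own z axis and vertical above 0.4 rad).
It fails at once if the garlic bulb is moved more than 30 mm (distance of garlic from where it was at the start of the episode above 0.03 m).
It also fails if it takes over 58 s, if anything falls off the work surface, if the arm or the gripper's body presses on something with over 40 N, if the wrist force passes 120 N, or if a joint passes its speed limit or range.

## Working session

There is one attempt and no reset: what is moved stays moved. The work goes in short steps, Python scripts to look and compute and a tool call to move; the robot and the scene stay as the last step left them, time stands still between calls to the robot, and variables do not carry over. Pictures are saved under pics/ and viewed, at most 10 in all, crops included, and the job is handed in when it is done.

Besides the shell and the picture viewer there is one more tool, called after ">>>" as name([rows], argument=value, ...), one row to a line, values as JSON. jog_arm: Moves the arm, as the interface text tells. Its arguments: {"type":"object","properties":{"steps":{"type":"array"},"force":{"type":"number"}},"required":["steps"]}

```bash
mkdir -p pics; ls; cat > h.py <<'E'
import numpy as np, cv2
from bench import state, capture, hand_in, pinch_z
def shot(n,f=None):
    c=capture(n)
    if f: cv2.imwrite('pics/'+f,cv2.cvtColor(c['color'],cv2.COLOR_RGB2BGR))
    return c
def ray(c,u,v,z):
    d=c['R'].T@np.linalg.solve(c['K'],[u,v,1.]); o=-c['R'].T@c['t']
    return o+d*(z-o[2])/d[2]
def cloud(c):
    v,u=np.mgrid[0:480,0:640]; d=c['depth']
    p=np.stack([u,v,np.ones_like(u)],-1)@np.linalg.inv(c['K']).T*d[...,None]
    return (p-c['t'])@c['R']
E
python3 - <<'E'
from h import *
s=state();print(s,pinch_z)
a=shot('top','top.png');b=shot('scene','scene.png')
np.savez('top.npz',**a);np.savez('scene.npz',**b)
E
```

```text
pics
{'time': 0.0, 'joint_positions': array([-1.26398367e+00,  2.87184146e-01,  1.57821773e+00, -1.52627793e-05,
        1.27859961e+00, -1.49971034e-01]), 'dq': array([-1.10837266e-03, -1.21077577e-03, -9.83147814e-04, -3.01369064e-05,
       -1.19052292e-03, -2.29546039e-04]), 'joint_torque': array([-5.10315749e-04, -4.05983806e+01, -2.92623907e+01, -1.07672797e-04,
        5.77607731e-03,  2.07012767e-07]), 'tool_pos': array([ 0.29755268, -0.6051252 ,  0.22991281]), 'ee_rot': array([-1.20014462e-03,  9.74030553e-01,  2.26413409e-01, -1.01637514e-04]), 'wrist_force': array([-0.00495907,  0.44896281, -0.16220186]), 'ft_torque': array([ 0.0238671 , -0.01569208,  0.02296663]), 'finger_force': 0.0, 'gripper_width': 1.0007158912754293} 0.0187
```

View pics/top.png

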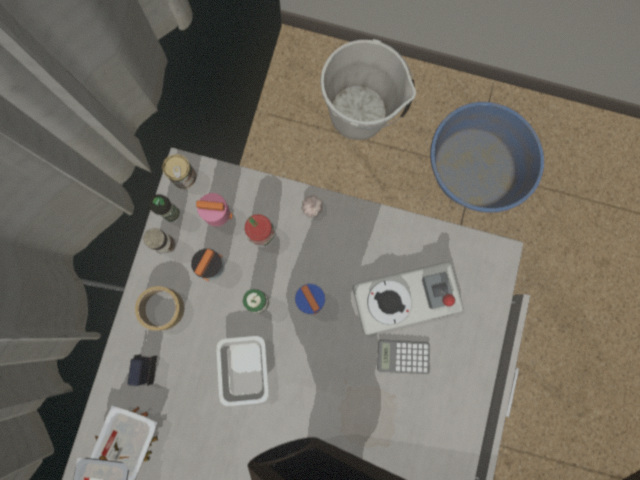

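View pics/scene.png

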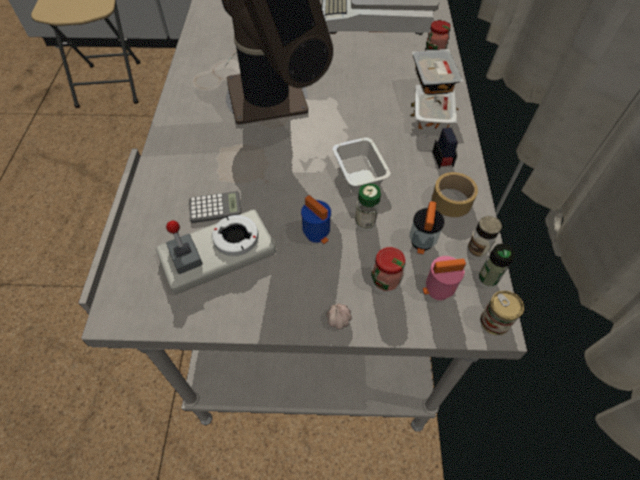

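The top view shows the cup (black lid, orange bar) at about (207,263) and the grinder at (408,298), with its socket at (390,302) and red ball at (448,300). The garlic, red jar and spice jar are at (313,207), (259,229) and (255,300). Now I'll measure them.

```bash
python3 - <<'E'
from h import *
c=dict(np.load('top.npz')); P=cloud(c); hsv=cv2.cvtColor(c['color'],cv2.COLOR_RGB2HSV); H,S,V=cv2.split(hsv)
print('cam',-c['R'].T@c['t'],c['K'][0,0])
def reg(m,x0,x1,y0,y1):
    k=np.zeros_like(m);k[y0:y1,x0:x1]=m[y0:y1,x0:x1];return k
def rect(m,z,n):
    cs,_=cv2.findContours(m.astype(np.uint8),0,2); k=max(cs,key=cv2.contourArea)
    q=np.array([ray(c,*p[0],z)[:2] for p in k],np.float32); r=cv2.minAreaRect(q)
    b=cv2.boxPoints(r); e=[b[1]-b[0],b[2]-b[1]]; L=max(e,key=np.linalg.norm)
    print(n,np.round(r[0],4),np.round(r[1],4),'long dir deg',np.degrees(np.arctan2(L[1],L[0])), 'z',np.median(P[...,2][m]))
rect(reg((H<15)&(S>150)&(V>90),185,230,240,285),.104,'bar')
hm=reg((P[...,2]>.028)&(P[...,2]<.045)&(c['depth']>0)&(S<60),345,475,255,345)
rect(cv2.morphologyEx(hm.astype(np.uint8),cv2.MORPH_CLOSE,np.ones((25,25)))>0,.036,'grinder')
red=reg(((H<8)|(H>172))&(S>130),340,475,255,345)
n,l,st,ce=cv2.connectedComponentsWithStats(red.astype(np.uint8))
for i in range(1,n): print('red',st[i],ce[i],ray(c,*ce[i],.0515),ray(c,*ce[i],.105), np.median(P[...,2][l==i]))
blk=reg((V<60),360,415,278,328);
ys,xs=np.nonzero(blk);print('well',xs.mean(),ys.mean(),ray(c,xs.mean(),ys.mean(),.05))
for n,u,v,z in [('spice',255,300,.106),('chilli',259,229,.086),('garlic',313,207,.04),('pink',213,210,.1),('blue',310,299,.1)]: print(n,ray(c,u,v,z)[:2],P[v,u])
E
```

```text
cam [0.42740139 0.0329799  1.11522771] 505.47201422979947
bar [0.55   0.2364] [0.0108 0.0514] long dir deg -27.986834 z 0.10451084742627395
grinder [ 0.4825 -0.1866] [0.1118 0.2208] long dir deg -76.574486 z 0.038042101566085854
red [445 296   9   9  63] [448.87301587 300.50793651] [ 0.474574  -0.2708895  0.0515   ] [ 0.47220146 -0.25560644  0.105     ] 0.11845738447429158
well 379.8 300.6 [ 0.47455826 -0.12441048  0.05      ]
spice [0.473451   0.13208229] [0.47365893 0.13252978 0.10144296]
chilli [0.62017722 0.12836307] [0.61978864 0.1281708  0.0880746 ]
garlic [0.67796978 0.01630121] [0.67815706 0.01628875 0.03919634]
pink [0.656567   0.22117211] [0.66111927 0.22491046 0.07983299]
blue [0.47563731 0.02313896] [0.47538015 0.02319142 0.10541242]
```

```bash
cat >> h.py <<'E'
def yaw(q):
    from scipy.spatial.transform import Rotation as R
    M=R.from_quat([q[1],q[2],q[3],q[0]]).as_matrix(); return np.arctan2(M[1,0],M[0,0])
def plan(xyz,A,n,nt=None):
    """rows to xyz (m) with tool x at world angle A (deg)"""
    s=state(); p=s['tool_pos'].copy(); a=yaw(s['ee_rot']); t=np.radians(A)
    d=(t-a+np.pi)%(2*np.pi)-np.pi; nt=nt or n; D=(np.array(xyz)-p)/n
    print('now',p.round(4),np.degrees(a).round(2),'q6',s['joint_positions'][5].round(2),'F',s['wrist_force'].round(1))
    for i in range(n):
        print([round(100*(D[0]*np.cos(a)+D[1]*np.sin(a)),2),round(100*(D[0]*np.sin(a)-D[1]*np.cos(a)),2),round(-100*D[2],2),round(-d/nt if i<nt else 0,3)])
        if i<nt: a+=d/nt
E
python3 -c "
from h import *
plan([.55,.236,.23],152,18)"
```

```text
now [ 0.2976 -0.6052  0.2301] 26.17 q6 -0.15 F [ 0.6  0.3 -0.1]
[np.float64(3.32), np.float64(-3.58), np.float64(0.0), np.float64(-0.122)]
[np.float64(3.73), np.float64(-3.15), np.float64(0.0), np.float64(-0.122)]
[np.float64(4.09), np.float64(-2.67), np.float64(0.0), np.float64(-0.122)]
[np.float64(4.38), np.float64(-2.15), np.float64(0.0), np.float64(-0.122)]
[np.float64(4.61), np.float64(-1.6), np.float64(0.0), np.float64(-0.122)]
[np.float64(4.77), np.float64(-1.03), np.float64(0.0), np.float64(-0.122)]
[np.float64(4.86), np.float64(-0.44), np.float64(0.0), np.float64(-0.122)]
[np.float64(4.88), np.float64(0.15), np.float64(0.0), np.float64(-0.122)]
[np.float64(4.82), np.float64(0.75), np.float64(0.0), np.float64(-0.122)]
[np.float64(4.7), np.float64(1.33), np.float64(0.0), np.float64(-0.122)]
[np.float64(4.5), np.float64(1.89), np.float64(0.0), np.float64(-0.122)]
[np.float64(4.24), np.float64(2.42), np.float64(0.0), np.float64(-0.122)]
[np.float64(3.91), np.float64(2.92), np.float64(0.0), np.float64(-0.122)]
[np.float64(3.52), np.float64(3.37), np.float64(0.0), np.float64(-0.122)]
[np.float64(3.09), np.float64(3.78), np.float64(0.0), np.float64(-0.122)]
[np.float64(2.6), np.float64(4.13), np.float64(0.0), np.float64(-0.122)]
[np.float64(2.08), np.float64(4.41), np.float64(0.0), np.float64(-0.122)]
[np.float64(1.53), np.float64(4.63), np.float64(0.0), np.float64(-0.122)]
```

>>> jog_arm([
  [3.3,-3.6,0,-0.122,0],
  [3.7,-3.15,0,-0.122,0],
  [4.1,-2.7,0,-0.122,0],
  [4.4,-2.15,0,-0.122,0],
  [4.6,-1.6,0,-0.122,0],
  [4.8,-1.0,0,-0.122,0],
  [4.9,-0.4,0,-0.122,0],
  [4.9,0.15,0,-0.122,0],
  [4.8,0.75,0,-0.122,0],
  [4.7,1.3,0,-0.122,0],
])

```text
time: 1.35
tool_pos: [0.4381, -0.1359, 0.231]
ee_rot: [-0.0, 0.667, 0.745, -0.0]
wrist_force: [0.3, -0.2, 0.8]
gripper_width: 1.001
finger_force: 0.0
```

>>> jog_arm([
  [4.5,1.9,0,-0.122,0],
  [4.2,2.4,0,-0.122,0],
  [3.9,2.9,0,-0.122,0],
  [3.5,3.4,0,-0.122,0],
  [3.1,3.8,0,-0.122,0],
  [2.6,4.1,0,-0.122,0],
  [2.1,4.4,0,-0.122,0],
  [1.5,4.6,0,-0.122,0],
  [0,0,0,0,0],
])

```text
time: 2.48
tool_pos: [0.5501, 0.2377, 0.2304]
ee_rot: [-0.001, 0.24, 0.971, -0.0]
wrist_force: [-0.1, -1.0, -0.4]
gripper_width: 1.004
finger_force: 0.0
```

```bash
python3 -c "
from h import *
c=shot('wrist','w1.png');np.savez('w1.npz',**c)
plan([.55,.236,.23],152,1)"
```

```text
now [0.5498 0.2362 0.2303] 152.1 q6 -0.85 F [-0.7 -0.2  0.7]
[np.float64(-0.03), np.float64(-0.01), np.float64(0.03), np.float64(0.002)]
```

View pics/w1.png

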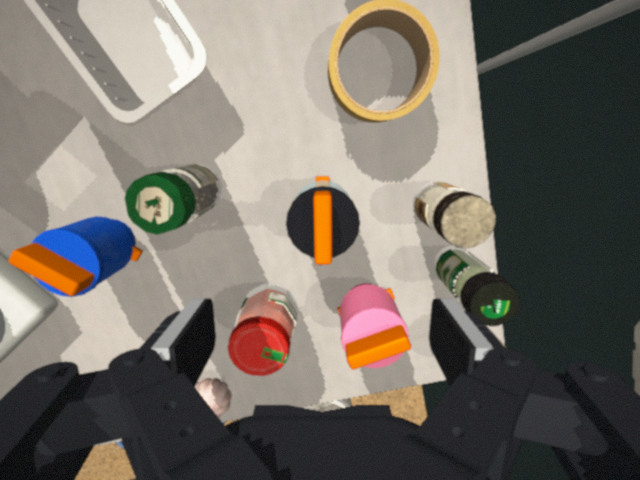

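The wrist view shows the cup with its bar at about (322,227) px, between the jaws, and the neighbouring items clear of it. I'll measure the bar more precisely.

```bash
python3 - <<'E'
from h import *
c=dict(np.load('w1.npz')); H,S,V=cv2.split(cv2.cvtColor(c['color'],cv2.COLOR_RGB2HSV))
m=(H<18)&(S>150)&(V>90); k=np.zeros_like(m);k[186:270,300:345]=m[186:270,300:345]
cs,_=cv2.findContours(k.astype(np.uint8),0,2);q=max(cs,key=cv2.contourArea)
q=np.array([ray(c,*p[0],.104)[:2] for p in q],np.float32);r=cv2.minAreaRect(q);b=cv2.boxPoints(r)
L=max([b[1]-b[0],b[2]-b[1]],key=np.linalg.norm);A=np.degrees(np.arctan2(L[1],L[0]))%180
print(r,A, np.median(cloud(c)[k],axis=0))
plan([*r[0],.085],A,5)
E
```

```text
((0.5468574166297913, 0.23995089530944824), (0.014667647890746593, 0.05802248790860176), 62.71305465698242) 152.71307 [0.54641288 0.24034334 0.10299936]
now [0.5498 0.2362 0.2303] 152.1 q6 -0.85 F [-0.7 -0.2  0.7]
[np.float64(0.09), np.float64(0.04), np.float64(2.91), np.float64(-0.002)]
[np.float64(0.09), np.float64(0.04), np.float64(2.91), np.float64(-0.002)]
[np.float64(0.09), np.float64(0.04), np.float64(2.91), np.float64(-0.002)]
[np.float64(0.09), np.float64(0.04), np.float64(2.91), np.float64(-0.002)]
[np.float64(0.09), np.float64(0.04), np.float64(2.91), np.float64(-0.002)]
```

>>> jog_arm([
  [0.1,0.04,3,-0.002,0],
  [0.1,0.04,3,-0.002,0],
  [0.1,0.04,3,-0.002,0.3],
  [0.1,0.04,3,-0.002,0.5],
  [0.05,0.02,2.4,-0.002,0.5],
  [0,0,0,0,0.7],
  [0,0,0,0,1],
  [0,0,0,0,1],
  [0,0,0,0,1],
  [0,0,0,0,1],
], force=70)

```text
time: 3.78
tool_pos: [0.5473, 0.2389, 0.0878]
ee_rot: [0.0, 0.237, 0.971, -0.0]
wrist_force: [-0.1, -0.4, -1.2]
gripper_width: 0.142
finger_force: 71.8
```

```bash
python3 -c "
from h import *
s=state();print(s['tool_pos'],s['gripper_width'],s['finger_force'],s['wrist_force'])"
```

```text
[0.54728683 0.23887919 0.0878054 ] 0.14230685794576914 71.80113315582275 [-0.0707214  -0.41800865 -1.23396233]
```

>>> jog_arm([
  [0,0,-2,0,1],
  [0,0,-5,0,1],
  [0,0,-5,0,1],
  [0,0,-5,0,1],
  [0,0,0,0,1],
])

```text
time: 4.4
tool_pos: [0.5501, 0.2399, 0.2654]
ee_rot: [0.006, 0.237, 0.971, 0.003]
wrist_force: [0.8, 0.2, -3.0]
gripper_width: 0.148
finger_force: 71.6
```

```bash
python3 -c "
from h import *
s=state();print(s['gripper_width'],s['finger_force'],s['wrist_force'])
plan([.56,-.19,.26],152.7,9)"
```

```text
0.14808601524715373 71.58864140510559 [ 0.75175755  0.22659388 -2.98122754]
now [0.5501 0.2399 0.2654] 152.58 q6 -0.85 F [ 0.8  0.2 -3. ]
[np.float64(-2.3), np.float64(-4.19), np.float64(0.06), np.float64(-0.0)]
[np.float64(-2.3), np.float64(-4.19), np.float64(0.06), np.float64(-0.0)]
[np.float64(-2.29), np.float64(-4.19), np.float64(0.06), np.float64(-0.0)]
[np.float64(-2.29), np.float64(-4.19), np.float64(0.06), np.float64(-0.0)]
[np.float64(-2.29), np.float64(-4.19), np.float64(0.06), np.float64(-0.0)]
[np.float64(-2.29), np.float64(-4.19), np.float64(0.06), np.float64(-0.0)]
[np.float64(-2.29), np.float64(-4.19), np.float64(0.06), np.float64(-0.0)]
[np.float64(-2.29), np.float64(-4.19), np.float64(0.06), np.float64(-0.0)]
[np.float64(-2.29), np.float64(-4.19), np.float64(0.06), np.float64(-0.0)]
```

>>> jog_arm([
  [-2.3,-4.2,0,0,1],
  [-2.3,-4.2,0,0,1],
  [-2.3,-4.2,0,0,1],
  [-2.3,-4.2,0,0,1],
  [-2.3,-4.2,0,0,1],
  [-2.3,-4.2,0,0,1],
  [-2.3,-4.2,0,0,1],
  [-2.3,-4.2,0,0,1],
  [-2.2,-4.1,0,0,1],
  [0,0,0,0,1],
])

```text
time: 5.65
tool_pos: [0.5553, -0.1933, 0.2557]
ee_rot: [-0.001, 0.239, 0.971, -0.0]
wrist_force: [-0.0, 0.6, -3.1]
gripper_width: 0.14
finger_force: 71.5
```

```bash
python3 -c "
from h import *
c=shot('wrist','w2.png');np.savez('w2.npz',**c)
plan([.56,-.19,.26],152.7,1)
for p in [(.472,-.143,.0515)]:
  x=c['K']@(c['R']@np.array(p)+c['t']);print(x[:2]/x[2])"
```

```text
now [ 0.5554 -0.1914  0.2557] 152.41 q6 -1.59 F [ 0.   1.1 -3.5]
[np.float64(-0.34), np.float64(0.34), np.float64(-0.43), np.float64(-0.005)]
[328.39445362 107.03774986]
```

View pics/w2.png

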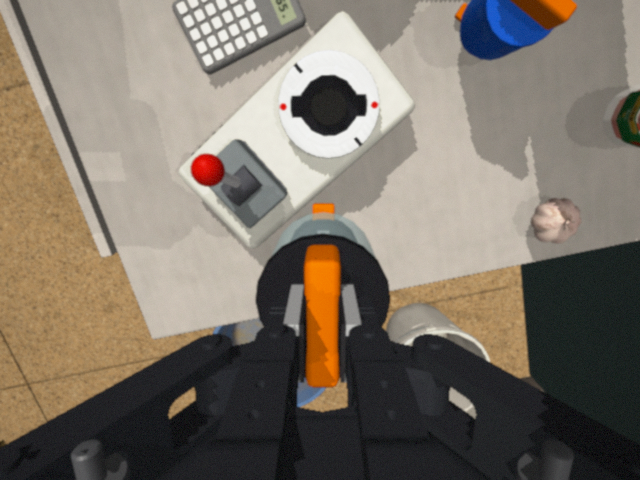

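The wrist view shows the socket's red dots at (283,106) and (375,104) px. Its black lines are at (298,69) and (358,141), and the cup is held straight in the jaws.

```bash
python3 - <<'E'
from h import *
c=dict(np.load('w2.npz')); H,S,V=cv2.split(cv2.cvtColor(c['color'],cv2.COLOR_RGB2HSV))
def blobs(m,x0,x1,y0,y1,z,mn):
    k=np.zeros_like(m);k[y0:y1,x0:x1]=m[y0:y1,x0:x1]
    n,l,st,ce=cv2.connectedComponentsWithStats(k.astype(np.uint8))
    return [(st[i,4],ce[i].round(1),ray(c,*ce[i],z)) for i in range(1,n) if st[i,4]>=mn]
rd=blobs(((H<8)|(H>172))&(S>130),270,390,90,120,.0515,5)
bl=[b for b in blobs(V<90,280,380,50,160,.0515,5)]
for b in rd+bl: print(b)
a,b=sorted([r[2] for r in rd],key=lambda p:p[1]); d=b-a
print('mid',(a+b)/2,'dist',np.linalg.norm(d),'ang',np.degrees(np.arctan2(d[1],d[0])))
# bar in hand
m=(H<22)&(S>150)&(V>90); k=np.zeros_like(m);k[240:392,295:350]=m[240:392,295:350]
cs,_=cv2.findContours(k.astype(np.uint8),0,2);q=max(cs,key=cv2.contourArea)
zt=.2557+.104-.0878
q=np.array([ray(c,*p[0],zt)[:2] for p in q],np.float32);r=cv2.minAreaRect(q);print('bar',r)
for e in blobs(m,310,336,200,216,.2557-.0878+.008,5):print('lug',e)
E
```

```text
(np.int32(27), array([374.1, 104.5]), array([ 0.48912734, -0.10560907,  0.0515    ]))
(np.int32(27), array([282.9, 106.5]), array([ 0.45259548, -0.17906115,  0.0515    ]))
(np.int32(16), array([297.8,  67.8]), array([ 0.43083471, -0.15187214,  0.0515    ]))
(np.int32(3006), array([328.4, 105. ]), array([ 0.47049334, -0.14216472,  0.0515    ]))
(np.int32(13), array([357.8, 141.3]), array([ 0.51099735, -0.13266937,  0.0515    ]))
mid [ 0.47086141 -0.14233511  0.0515    ] dist 0.08203526809740605 ang 63.55625837012923
bar ((0.5531286597251892, -0.19200527667999268), (0.01369024720042944, 0.06074649840593338), 63.06632614135742)
lug (np.int32(206), array([323. , 207.6]), array([ 0.53044668, -0.17942617,  0.1759    ]))
```

```bash
python3 -c "
from h import *
plan([.471,-.1423,.175],63.4,10)"
```

```text
now [ 0.5554 -0.1914  0.2557] 152.41 q6 -1.59 F [ 0.   1.1 -3.5]
[np.float64(0.98), np.float64(0.04), np.float64(0.81), np.float64(0.155)]
[np.float64(0.97), np.float64(-0.11), np.float64(0.81), np.float64(0.155)]
[np.float64(0.94), np.float64(-0.26), np.float64(0.81), np.float64(0.155)]
[np.float64(0.89), np.float64(-0.4), np.float64(0.81), np.float64(0.155)]
[np.float64(0.82), np.float64(-0.53), np.float64(0.81), np.float64(0.155)]
[np.float64(0.73), np.float64(-0.65), np.float64(0.81), np.float64(0.155)]
[np.float64(0.62), np.float64(-0.76), np.float64(0.81), np.float64(0.155)]
[np.float64(0.49), np.float64(-0.84), np.float64(0.81), np.float64(0.155)]
[np.float64(0.36), np.float64(-0.91), np.float64(0.81), np.float64(0.155)]
[np.float64(0.21), np.float64(-0.95), np.float64(0.81), np.float64(0.155)]
```

>>> jog_arm([
  [0.98,0.04,0.8,0.155,1],
  [0.97,-0.11,0.8,0.155,1],
  [0.94,-0.26,0.8,0.155,1],
  [0.89,-0.4,0.8,0.155,1],
  [0.82,-0.53,0.8,0.155,1],
  [0.73,-0.65,0.8,0.155,1],
  [0.62,-0.76,0.8,0.155,1],
  [0.49,-0.84,0.8,0.155,1],
  [0.36,-0.91,0.8,0.155,1],
  [0.21,-0.95,0.8,0.155,1],
])

```text
time: 6.95
tool_pos: [0.4709, -0.14, 0.1764]
ee_rot: [-0.001, 0.85, 0.527, -0.0]
wrist_force: [0.1, 0.4, -3.5]
gripper_width: 0.144
finger_force: 71.6
```

>>> jog_arm([
  [0,0,0,0,1],
  [0,0,0,0,1],
])

```text
time: 7.2
tool_pos: [0.472, -0.1414, 0.1776]
ee_rot: [0.0, 0.848, 0.529, 0.0]
wrist_force: [0.2, -0.2, -2.4]
gripper_width: 0.144
finger_force: 71.5
```

```bash
python3 -c "
from h import *
c=shot('wrist','w3.png')
plan([.471,-.1423,.145],63.4,1)"
```

```text
now [ 0.4722 -0.1417  0.1778] 63.9 q6 -0.04 F [ 0.7  0.2 -2.6]
[np.float64(-0.11), np.float64(-0.08), np.float64(3.28), np.float64(0.009)]
```

View pics/w3.png

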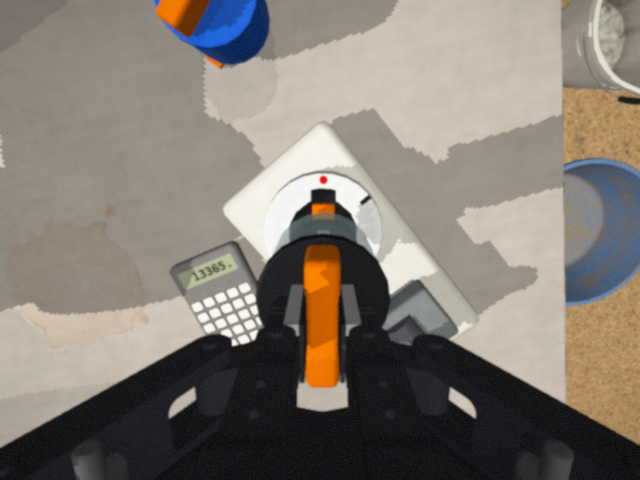

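The red dot (323,180), slot (323,195) and lug (323,209) line up. Descending.

>>> jog_arm([
  [-0.05,-0.05,1.5,0.004,1],
  [-0.05,0,1.5,0.004,1],
  [0,0,0.8,0,1],
  [0,0,0.3,0,1],
  [0,0,0.3,0,1],
  [0,0,0,0,1],
])

```text
time: 8.0
tool_pos: [0.4709, -0.1424, 0.1332]
ee_rot: [-0.0, 0.851, 0.525, 0.0]
wrist_force: [-0.1, 0.9, -4.5]
gripper_width: 0.14
finger_force: 71.5
```

>>> jog_arm([
  [0,0,0.3,0,1],
  [0,0,0.3,0,1],
  [0,0,0.2,0,1],
  [0,0,0.2,0,1],
  [0,0,0,0,1],
  [0,0,0,0,1],
])

```text
time: 8.75
tool_pos: [0.4714, -0.1428, 0.1243]
ee_rot: [0.001, 0.851, 0.525, 0.0]
wrist_force: [-1.0, 2.7, 5.9]
gripper_width: 0.143
finger_force: 72.8
```

>>> jog_arm([
  [0,0,0.1,0,1],
  [0,0,0,0,1],
])

```text
time: 9.0
tool_pos: [0.4717, -0.1429, 0.1241]
ee_rot: [0.001, 0.851, 0.525, 0.001]
wrist_force: [-1.8, 2.8, 8.8]
gripper_width: 0.138
finger_force: 73.2
```

>>> jog_arm([
  [0,0,0,0.1,1],
  [0,0,0,0.14,1],
  [0,0,0,0.14,1],
  [0,0,0,0.14,1],
  [0,0,0,0.14,1],
  [0,0,0,0.12,1],
  [0,0,0,0.08,1],
  [0,0,0,0.03,1],
  [0,0,0,0,1],
  [0,0,0,0,1],
])

```text
time: 10.25
tool_pos: [0.4723, -0.1429, 0.1241]
ee_rot: [0.001, 0.994, 0.108, 0.002]
wrist_force: [-0.3, 2.7, 6.5]
gripper_width: 0.14
finger_force: 73.0
```

```bash
python3 -c "
from h import *
s=state();print(s['ft_torque'],s['gripper_width'])
plan([.471,-.1423,.145],13.5,1)"
```

```text
[ 0.77258395 -0.03513939  0.20015066] 0.1400745417593639
now [ 0.4723 -0.1429  0.1241] 12.34 q6 0.85 F [-0.3  2.7  6.5]
[np.float64(-0.11), np.float64(-0.08), np.float64(-2.09), np.float64(-0.02)]
```

>>> jog_arm([
  [0,0,-0.1,0,0.6],
  [0,0,0,0,0.6],
  [0,0,0,0,0.5],
  [0,0,-1,0,0.5],
  [0,0,-3,0,0.5],
  [0,0,-5,0,0.5],
  [-5,0,-3,0,0.8],
  [-5,0,0,0,1],
  [0,0,0,0,1],
])

```text
time: 11.38
tool_pos: [0.3714, -0.1642, 0.2442]
ee_rot: [0.001, 0.994, 0.106, 0.001]
wrist_force: [1.2, 0.1, -0.1]
gripper_width: -0.002
finger_force: 0.0
```

```bash
python3 - <<'E'
from h import *
c=shot('wrist','w4.png');np.savez('w4.npz',**c)
t=shot('top');np.savez('top2.npz',**t)
plan([.45,-.25,.245],13.5,1)
s=state();print(s['gripper_width'])
for p in [(.471,-.142,.1425)]:
  x=c['K']@(c['R']@np.array(p)+c['t']);print(x[:2]/x[2])
E
```

```text
now [ 0.3732 -0.1641  0.244 ] 12.25 q6 0.69 F [-0.5 -0.3  0.1]
[np.float64(5.68), np.float64(10.02), np.float64(-0.1), np.float64(-0.022)]
0.0019311813581637698
[321.44840489  81.4461992 ]
```

View pics/w4.png

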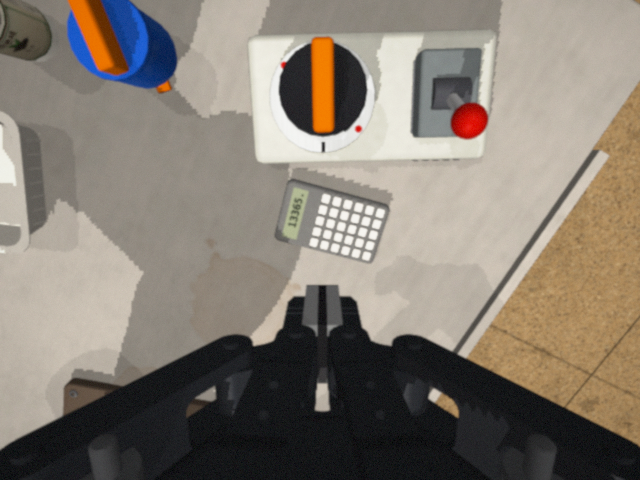

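The cup sits in the socket with its bar pointing at the black line (323,146). The lever ball at (470,120) still leans to the grinder's -x. Next I'll check the lock in numbers and plan the throw.

```bash
python3 - <<'E'
from h import *
c=dict(np.load('w4.npz')); H,S,V=cv2.split(cv2.cvtColor(c['color'],cv2.COLOR_RGB2HSV)); P=cloud(c)
k=np.zeros(H.shape,bool);k[30:140,300:345]=((H<22)&(H>8)&(S>150)&(V>90))[30:140,300:345]
cs,_=cv2.findContours(k.astype(np.uint8),0,2);q=max(cs,key=cv2.contourArea)
q=np.array([ray(c,*p[0],.1425)[:2] for p in q],np.float32);r=cv2.minAreaRect(q);print(r, 'ztop',np.percentile(P[...,2][k],[50,80,95]))
m=((H<8)|(H>172))&(S>150);m[:95]=0;m[145:]=0;m[:,:440]=0;m[:,500:]=0
v,u=np.nonzero(m);print('ball',ray(c,u.mean(),v.mean(),.106))
plan([.4231,-.2639,.245],13.5,3); 
E
```

```text
((0.46852242946624756, -0.14319126307964325), (0.055016037076711655, 0.014383388683199883), 12.719616889953613) ztop [0.14167005 0.14239705 0.14307295]
ball [ 0.4729987  -0.25240845  0.106     ]
now [ 0.3732 -0.1641  0.244 ] 12.25 q6 0.69 F [-0.5 -0.3  0.1]
[np.float64(0.92), np.float64(3.6), np.float64(-0.03), np.float64(-0.007)]
[np.float64(0.89), np.float64(3.61), np.float64(-0.03), np.float64(-0.007)]
[np.float64(0.87), np.float64(3.62), np.float64(-0.03), np.float64(-0.007)]
```

>>> jog_arm([
  [0.9,3.6,0,-0.007,1],
  [0.9,3.6,0,-0.007,1],
  [0.9,3.6,0,-0.007,1],
  [0,0,4.8,0,1],
  [0,0,4.8,0,1],
  [0,0,4.8,0,1],
  [0,0,0,0,1],
  [0,0,0,0,1],
])

```text
time: 12.48
tool_pos: [0.4246, -0.264, 0.1008]
ee_rot: [0.001, 0.993, 0.118, 0.001]
wrist_force: [-1.2, 0.5, 0.3]
gripper_width: 0.001
finger_force: 0.0
```

```bash
python3 -c "
from h import *
plan([.496+.002,-.2463+.0005,.098],13.5,4)"
```

```text
now [ 0.4246 -0.264   0.1008] 13.56 q6 0.57 F [-1.2  0.5  0.3]
[np.float64(1.89), np.float64(-0.01), np.float64(0.07), np.float64(0.0)]
[np.float64(1.89), np.float64(-0.01), np.float64(0.07), np.float64(0.0)]
[np.float64(1.89), np.float64(-0.01), np.float64(0.07), np.float64(0.0)]
[np.float64(1.89), np.float64(-0.01), np.float64(0.07), np.float64(0.0)]
```

>>> jog_arm([
  [1.3,0,0.05,0,1],
  [1.3,0,0.05,0,1],
  [1.3,0,0.05,0,1],
  [1.3,0,0.05,0,1],
  [1.2,0,0,0,1],
  [1.0,0,0,0,1],
  [0,0,0,0,1],
])

```text
time: 13.35
tool_pos: [0.4958, -0.2455, 0.097]
ee_rot: [-0.0, 0.993, 0.118, 0.0]
wrist_force: [0.1, -0.1, 0.2]
gripper_width: -0.001
finger_force: 0.0
```

>>> jog_arm([
  [0.3,0,0,0,1],
  [0.3,0,0,0,1],
  [0.2,0,0,0,1],
  [0,0,0,0,1],
])

```text
time: 13.85
tool_pos: [0.4991, -0.2446, 0.0967]
ee_rot: [-0.001, 0.993, 0.118, -0.005]
wrist_force: [-12.4, -2.9, 4.4]
gripper_width: 0.001
finger_force: 6.0
```

```bash
cat > ball.py <<'E'
from h import *
c=shot('scene','s2.png');np.savez('s2.npz',**c)
H,S,V=cv2.split(cv2.cvtColor(c['color'],cv2.COLOR_RGB2HSV))
m=((H<8)|(H>172))&(S>150);m[:200]=0;m[290:]=0;m[:,280:]=0
n,l,st,ce=cv2.connectedComponentsWithStats(m.astype(np.uint8))
for i in range(1,n):
    if st[i,4]>15:
        p=ray(c,*ce[i],.106); print(st[i],ce[i],p,'local x',(p-[.496,-.2463,0])@[.9722,.2343,0])
E
python3 ball.py
```

```text
[175 240  13  14 142] [180.80985915 246.8028169 ] [ 0.52243422 -0.24260776  0.106     ] local x 0.026564434723297375
```

>>> jog_arm([
  [-2,0,0,0,1],
  [-4,0,0,0,1],
  [0,0,-5,0,1],
  [0,0,-5,0,1],
  [0,0,0,0,1],
])

```text
time: 14.52
tool_pos: [0.4467, -0.2604, 0.2032]
ee_rot: [0.004, 0.993, 0.117, 0.004]
wrist_force: [0.2, 0.6, 0.1]
gripper_width: 0.002
finger_force: 0.0
```

```bash
sed -i s/s2.png/s3.png/ ball.py; python3 ball.py; python3 -c "
from h import *
s=state();print(s['tool_pos'],s['wrist_force'])"
```

```text
[175 241  13  13 140] [180.88571429 246.82142857] [ 0.5225086  -0.24247461  0.106     ] local x 0.026667947923138906
[ 0.44548468 -0.25919958  0.2001932 ] [-0.64526155 -0.13370683 -1.29471225]
```

View pics/s3.png

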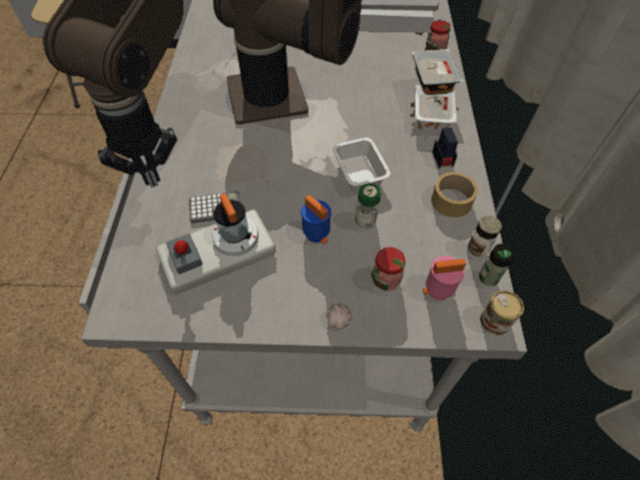

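The scene view shows the cup in the socket at (234,230) and the ball thrown over at (181,247). The jars and garlic stand where they were, and the arm is clear of everything.

```bash
python3 -c "
from h import *
print(hand_in())"
```

```text
the job is handed in; nothing more can be done
None
```

The job is handed in: the camera checks showed the cup locked in the socket with its bar at the black lines, the switch lever fully over, and the jars and garlic where they were; the hand-in returned no verdict.

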